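Present the medicine bottle to the reader on the inspection carousel

TASK

Lift the medicine bottle out of the tin bin, stand it upright in the empty ring-shaped seat of the inspection carousel and let go of it. Then take the carousel by its bar handle and turn it until the bottle faces front, squarely before the fixed reading head; the deck is sprung and swings back if released, so finish while gripping the handle and holding the carousel still there. Leave everything else where it is.

Things in the scene. Friction and masses are not known exactly. Their poses are not given: they have to be found in the camera images.
- bottle: White plastic medicine bottle standing upright in the tin bin: round body 42 mm in diameter up to 56 mm high, short shoulder, screw cap 34 mm in diameter from 65 to 85 mm high; 85 mm tall in all, about 0.1 kg. Origin: centre of its underside; z up.
- bin: Square tin bin in a fixed cradle, 214 mm wide outside along its x and y, walls 3 mm thick; inner floor 23.5 mm and rim 74 mm above the table. It does not move. Bearing brackets 56 mm high stand outside its -x and +x walls. A white plastic chute slide 150 mm wide comes down to its +y side, from about 200 mm above the table 330 mm out to 80 mm at the wall, and does not reach in over the bin. Origin: on the table under the bin's centre.
- base: Fixed round base of the carousel, standing on the table. Origin: on the table, on the turning axis. Its own -x axis points to the front: there stands the black reading head, a block 80 mm wide and 62 mm tall (66 mm with the marker bar on it), 145 to 175 mm from the axis.
- front (a point): Fixed point 88 mm from the axis towards the reading head, at deck height (40 mm above the table): where the seat centre is when it faces front.
- seat (a point): Centre of the empty seat, on the deck surface, 40 mm above the table and 88 mm from the turning axis; turns with the deck. The bottle stands on the deck inside a fixed ring of 50 mm inner and 58 mm outer diameter, 20 mm high, so it has 4 mm of play and rocks if the deck is jerked.
- seat_opposite (a point): Centre of the place opposite the empty seat, on the deck, 40 mm above the table. Here and at the two places a quarter turn to either side, all 88 mm from the axis, samples are fixed to the deck (a tin, a jar and a small box, reaching 30 mm from their own centre, up to 56 mm above the deck). Deck radius 122 mm.
- handle (a point): Centre of the black upright bar handle on the turning axis, fixed to the deck: 44 mm long, 18 mm thick, 40 mm tall, on a stem 18 mm in diameter. The point is 110 mm above the table (bar from 90 to 130 mm). The frame turns with the deck, its -x axis pointing to the seat; the length of the bar runs 45 degrees anticlockwise (seen from above) of its x axis, so that it points between the samples.
- carousel (a joint): Turn of the deck in rad, positive anticlockwise seen from above; 0 = the seat faces front. Range -0.5 to 1.8; it rests between about 0.9 and 1.5 at the start. A return spring (0.08 N m per rad) pulls to 1.2 with 0.025 N m of friction, so it stays put when released near 1.2 but swings back when released near 0; about 0.12 N m turns it.
- carton: Bystander: small cardboard carton, 32 x 66 x 20 mm, lying in the bin at its +x side. Origin: centre of its underside.
- horse: Bystander: brass horse figurine on a wooden plinth 85 x 36 mm, 100 mm tall. Origin: centre of its underside.
- bowl: Bystander: carved obsidian bowl, 116 mm across, 45 mm tall. Origin: centre of its underside.
- case_handle: Bystander: loose yellow suitcase handle, lying flat, about 152 x 63 mm, 18 mm tall. Origin: near its middle, underside.
- stamp: Bystander: wooden hand stamp, 34 mm in diameter, 67 mm tall, standing. Origin: centre of its underside.
- torch: Bystander: torch lying along its x, 113 mm long, 33 mm tall. Origin: near its middle, underside.
Mind the look-alikes: they are no part of the job. What is shaped like the bottle but green is not meant.

How it is judged:
By the outcome, as a careful person would: the job done as asked, in the order asked, and still so for the second after the job is handed in, while the arm keeps its last pose, push and grip.
It also fails if it takes over 64 s, if anything falls off the work surface, if the arm or the gripper's body presses on something with over 40 N, if the wrist force passes 120 N, or if a joint passes its speed limit or range.

ROBOT

A 6-joint arm with a two-finger parallel gripper is mounted at the origin on the work surface. World frame = base frame: x ahead of the robot, y to its left, z up, the work surface at z = 0. Lengths are in m, angles in rad, forces in N, time in s.
With the tool pointing down it reaches from about 0.425 to 0.95 m from the base axis. Payload 3.5 kg.
Tool frame: the origin (TCP) lies on the centre line of the jaws, within the pads' length; the fingertips stand 14 mm ahead of it and the grasp point (between the pads) lies 5 mm behind it (ctrl.tip_reach is the distance from the TCP to the fingertips, in m); z points along the fingers, y is the line along which they close (so a half turn about z gives the same grasp; the last joint's range is limited). The gripper opens to 85 mm and grips with 20 to 120 N. Pads are 22 mm wide; open, the fingers measure 114 mm over their backs; the gripper's body (76 mm by 85 mm) begins 54 mm behind the grasp point. The pads swing forward as they close: fully open they stand 13 mm farther back than shut.
Start: joints at [1.183, 0.286, 1.577, -0, 1.279, -0.15], TCP at [0.159, 0.656, 0.245] pointing down, gripper open.
Joint ranges: [-2.77, 2.77], [-0.9, 2.22], [0.21, 2.48], [-1.53, 4.67], [0.24, 2.81], [-2.84, 2.84]. Speed limits (rad/s): [2.79, 2.79, 3.14, 3.14, 3.14, 3.14].

INTERFACE

Orientations are given as a unit quaternion [x, y, z, w].
In Python, from plant import get_state, imaging, workorder, ctrl gives the robot as it stands. The module is installed in compiled form; this text tells all that it offers.
- The arm moves only by the shell command python3 -m jog 'ROWS' [FORCE]. ROWS is JSON, a list of rows, each a list of 7 numbers: the closure, from 0 (fully open) to 1 (shut), then the shift along the tool's x, y, z in mm, then the turn, a rotation vector about the tool's x, y, z in rad. In form: [[gripper, tx, ty, tz, ax, ay, az], ...]. A call has 1 to 12 rows; each row is the pose to reach, as a shift and turn from the pose commanded when the call began, along the tool's axes at that moment; what a row does not reach only later rows make up. A row lasts 1/10 s, in which the tool goes at most 50 mm and 8.59 degrees, less where a joint would pass 70% of its speed; a pose out of reach is approached as far as the arm can. A call with a gripper value outside its range is refused whole. The fingers move at their own pace and stop on an object; FORCE is the grip in N (left out, the last holds). Time passes only in rows, so rows that repeat a pose let the fingers close. It gives the time, the measured TCP pose, the force, the opening and the grip force at its end, in the units of the state.
- get_state(): the state, without advancing time (a new reading comes with each control period).
- imaging.read_camera(name): name is "side" or "top"; returns a dict with "image" (400x640x3 uint8, blue, green, red), "fx", "fy", "cx", "cy" (pixels), "k1" (the pictures are not rectified: a ray, as slopes to the right and down, at radius r is drawn at 1 + k1 r^2 times it, then the intrinsics apply), "R" (3x3) and "t" (3): a world point X has camera coordinates R X + t. Camera axes: x right, y down, z forward; pixel columns grow to the right and rows downward; lengths in m; the calibration is good to about 2 mm. A picture is of the moment at which its call begins. There is no depth.
- workorder.sign_off(): hands the job in; it is judged then, once.
The state is a dict: "time": time; "qpos": joint angles; "dq": joint speeds; "joint_efforts": joint torques, N m; "eef_pos": TCP position; "tcp_rot": TCP orientation; "contact_force": force on the tool from outside, world axes, zero at the start; "wrist_torque": the same for the moment, N m; "opening": opening from 0.0 (shut) to 1.0 (fully open); "finger_force": force on a finger pad.
Only numpy, scipy, OpenCV 4.12 (cv2) and the standard library are available. Lean on these libraries where they do the work, as an engineer would, in place of code of your own. Each camera call takes 0.05 s, during which the arm holds its last target. There are 200 camera calls.

## Working session

There is one attempt and no reset: what is moved stays moved. The work goes in short steps, Python scripts to look and compute and a shell command to move; the robot and the scene stay as the last step left them, time stands still between calls to the robot, and variables do not carry over. Pictures are saved under pics/ and viewed, at most 10 in all, crops included, and the job is handed in when it is done.

```bash
mkdir -p pics && cat > h.py <<'E'
import numpy as np, cv2
from plant import get_state, imaging, workorder, ctrl
from scipy.spatial.transform import Rotation as Ro
def cam(n):
    return imaging.read_camera(n)
def ray(c,u,v):
    K=np.array([[c['fx'],0,c['cx']],[0,c['fy'],c['cy']],[0,0,1.]])
    x,y=cv2.undistortPoints(np.array([[[u,v]]],float),K,np.array([c['k1'],0,0,0,0.]))[0,0]
    R=np.array(c['R']);t=np.array(c['t'])
    return -R.T@t, R.T@np.array([x,y,1.])
def onplane(c,u,v,z):
    o,d=ray(c,u,v); return o+d*(z-o[2])/d[2]
def two(c1,p1,c2,p2):
    o1,d1=ray(c1,*p1);o2,d2=ray(c2,*p2)
    s=np.linalg.lstsq(np.c_[d1,-d2],o2-o1,rcond=None)[0]
    a,b=o1+s[0]*d1,o2+s[1]*d2
    return (a+b)/2,np.linalg.norm(a-b)
def proj(c,X):
    R=np.array(c['R']);t=np.array(c['t']);p=R@np.array(X)+t
    x,y=p[:2]/p[2];f=1+c['k1']*(x*x+y*y)
    return c['fx']*x*f+c['cx'],c['fy']*y*f+c['cy']
E
python3 - <<'E'
from h import *
for n in('top','side'):
    c=cam(n);cv2.imwrite(f'pics/{n}0.png',c['image'])
    print(n,c['fx'],c['k1'],-np.array(c['R']).T@c['t'],np.round(c['R'],2).tolist())
s=get_state();print(s)
print(Ro.from_quat(s['tcp_rot']).as_matrix().round(3),ctrl.tip_reach)
E
```

```text
top 468.15690842792327 -0.0030644782018887486 [ 0.38624242 -0.10603267  1.33156841] [[-0.02, -1.0, -0.0], [-0.99, 0.02, -0.14], [0.14, 0.0, -0.99]]
side 441.75190608449503 -0.11333657887191896 [ 0.51871637 -0.98829703  0.61368626] [[1.0, -0.02, 0.0], [-0.01, -0.49, -0.87], [0.02, 0.87, -0.49]]
{'time': 0.1, 'qpos': array([ 1.18301287e+00,  2.87139680e-01,  1.57802886e+00,  4.10040122e-06,
        1.27862394e+00, -1.50036271e-01]), 'dq': array([-0.00108267, -0.00341186, -0.0020487 ,  0.00056013,  0.00279198,
        0.00023562]), 'joint_efforts': array([ 7.75974549e-04, -4.07297266e+01, -2.93699205e+01, -1.35792493e-04,
        3.46834793e-03, -1.77923383e-06]), 'eef_pos': array([0.15874862, 0.65548234, 0.24404467]), 'tcp_rot': array([ 1.18594344e-01,  9.92942179e-01, -1.05986287e-03, -2.94117986e-04]), 'contact_force': array([-0.41977407,  0.19255212,  0.16010097]), 'wrist_torque': array([ 0.01360131, -0.03939749,  0.00031541]), 'finger_force': 0.0, 'opening': 1.0027396157973945}
[[-0.972  0.236 -0.001]
 [ 0.236  0.972 -0.002]
 [ 0.    -0.002 -1.   ]] 0.014
```

View pics/top0.png

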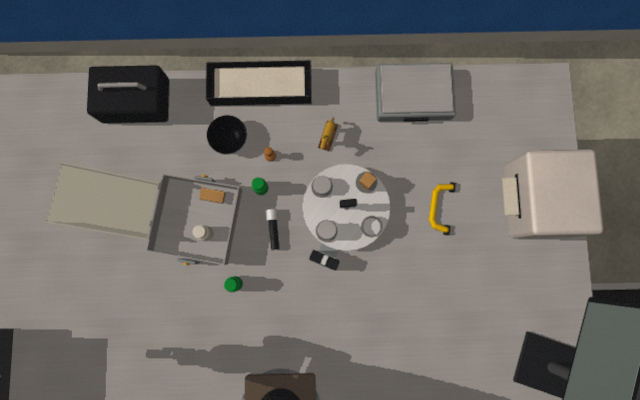

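View pics/side0.png

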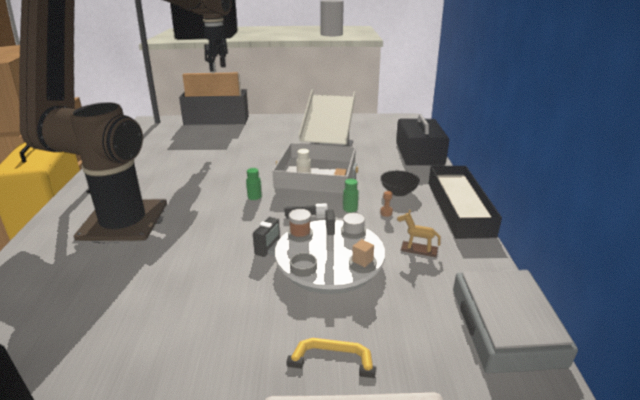

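Candidates for the bottle, in the top view: white (202,233) in the bin, green (259,186) and green (233,284) on the table. The white one in the bin fits. The empty ring seat appears to be at (372,226), the handle at (347,203) and the reading head at (324,260). I'll confirm these in an enlarged crop and measure.

```bash
python3 - <<'E'
from h import *
c=cam('top');s=cam('side');I=c['image'];J=s['image']
a=cv2.resize(I[165:275,140:250],(396,396),interpolation=2)
b=cv2.resize(I[155:275,295:395],(330,396),interpolation=2)
cv2.imwrite('pics/crop.png',np.hstack([a,b]))
def show(n,c,mask,off,minA=20):
    k,l,st,ce=cv2.connectedComponentsWithStats(mask.astype(np.uint8))
    for i in range(1,k):
        if st[i,4]>minA: print(n,st[i],(ce[i]+off).round(1))
hsv=cv2.cvtColor(I,cv2.COLOR_BGR2HSV)
# bottle in bin
R=I[215:250,180:225].astype(int);show('bottle',c,(R.min(2)>150),(180,215))
R=hsv[150:260,290:400];show('dark',c,R[...,2]<50,(290,150))
R=hsv[150:260,290:400];show('deck',c,(R[...,2]>185),(290,150),500)
print(I[233,195:212].tolist())
E
```

```text
bottle [ 12  11  12  12 111] [197.8 231.2]
dark [ 50  49  16   8 108] [347.7 202.9]
dark [ 20 101  14   9  92] [315.9 255.5]
deck [ 13  44  52  42 768] [321.7 213.8]
[[164, 184, 192], [163, 183, 191], [164, 184, 191], [164, 183, 191], [161, 182, 190], [162, 181, 191], [163, 182, 190], [162, 183, 192], [156, 176, 184], [134, 150, 157], [82, 91, 95], [85, 95, 100], [99, 111, 117], [94, 105, 108], [80, 88, 93], [75, 83, 87], [72, 80, 85]]
```

View pics/crop.png

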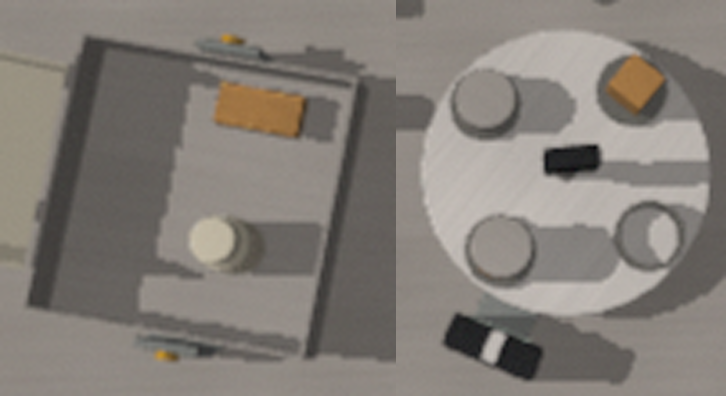

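The crop confirms the white bottle at (198.5,231.4) in the bin, the empty ring at about (371.3,226.2), the handle at (347.7,202.9) and the head's marker bar at (324,259.5).

```bash
python3 - <<'E'
from h import *
c=cam('top');s=cam('side')
b=onplane(c,198.3,231.4,.1085);print('bottle',b)
h=onplane(c,347.7,202.9,.128);d=onplane(c,346.0,206.8,.04);print('axis from handle',h,'deck',d)
r=onplane(c,371.3,226.2,.06);print('ring',r,np.hypot(*(r-d)[:2]),np.hypot(*(r-h)[:2]))
m=onplane(c,324,259.5,.066);print('head',m,np.hypot(*(m-d)[:2]))
a=lambda p,o:np.degrees(np.arctan2(*(p-o)[1::-1]))
print('angles seat',a(r,d),'head',a(m,d), 'carousel',a(r,d)-a(m,d))
for n,(u,v) in dict(tinC=(486-396,102),jar=(500-396,250),box=(635-396,84)).items():
  p=onplane(c,u/3.3+294.6,v/3.3+154.6,.09);print(n,p,np.hypot(*(p-d)[:2]),a(p,d))
for n,p in dict(bot=b,h=h,r=r,m=m).items(): print(n,'side',np.round(proj(s,p),1))
for n,(u,v) in dict(A=(85,38),B=(358,78),C=(308,357),D=(30,305)).items(): print(n,onplane(c,u/3.6+139.6,v/3.6+164.6,.074))
cv2.imwrite('pics/side_z.png',cv2.resize(s['image'][140:300,230:430],(800,640))[:600])
E
```

```text
bottle [0.48136132 0.20137176 0.1085    ]
axis from handle [ 0.54595581 -0.19016673  0.128     ] deck [ 0.54679687 -0.19126899  0.04      ]
ring [ 0.48973252 -0.25719838  0.06      ] 0.08719532871234095 0.08748886024808022
head [ 0.4023897  -0.12640731  0.066     ] 0.15830498892355335
angles seat -130.87740903409176 head 155.81237464408176 carousel -286.6897836781735
tinC [ 0.59959695 -0.12479016  0.09      ] 0.08489571046888368 51.54202813633103
jar [ 0.47868502 -0.13337692  0.09      ] 0.08939080724832812 139.6369346180876
box [ 0.61198698 -0.24669922  0.09      ] 0.08557020646708832 -40.37404602420372
bot side [302.6 150.2]
h side [328.9 214.3]
r side [302.4 259.6]
m side [265.7 223.5]
A [0.64004192 0.30840293 0.074     ]
B [0.60491119 0.10069322 0.074     ]
C [0.39629932 0.13720058 0.074     ]
D [0.43874733 0.34432151 0.074     ]
```

View pics/side_z.png

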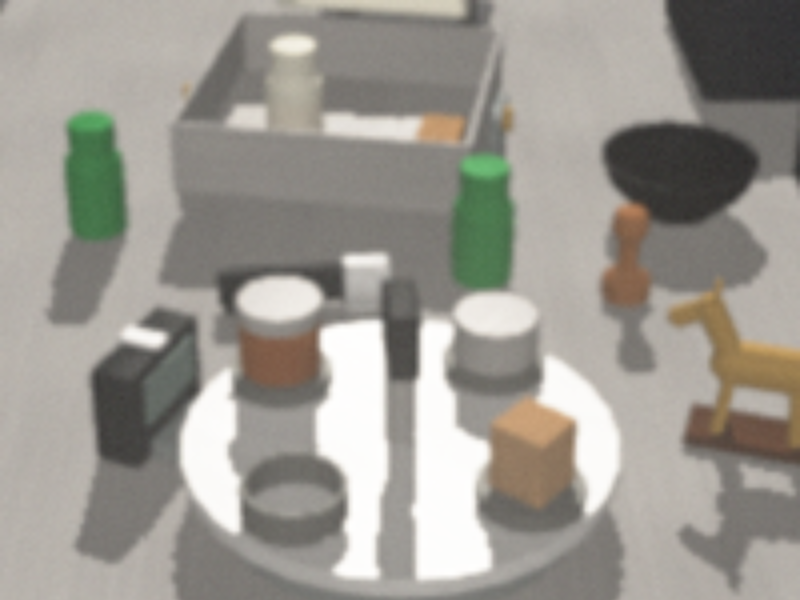

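The side view agrees with the top-view estimates to within 1 to 3 px, so I'll move. First target is above the bottle.

```bash
cat >> h.py <<'E'
def go(x,y,z):
    s=get_state();R=Ro.from_quat(s['tcp_rot']).as_matrix()
    print('shift mm',((np.array([x,y,z])-s['eef_pos'])@R*1000).round(1),'tool y deg',np.degrees(np.arctan2(R[1,1],R[0,1])).round(2),'pos',s['eef_pos'].round(4),'t',round(s['time'],2),'F',np.round(s['contact_force'],1))
E
python3 -c "
from h import *
c=cam('top');s=cam('side')
print(two(c,(198.4,231.4),s,(303.2,151.5)),two(c,(347.7,202.9),s,(330,211.5)),two(c,(371.3,226.2),s,(303.7,260)))
go(.481,.200,.245)"
```

```text
(array([0.48235409, 0.20229229, 0.10403581]), np.float64(0.0013013137670289511)) (array([ 0.54670725, -0.18967779,  0.13428473]), np.float64(0.0031458894134354914)) (array([ 0.49113158, -0.25723029,  0.05884518]), np.float64(0.0026120545214336406))
shift mm [-4.204e+02 -3.672e+02  2.000e-01] tool y deg 76.37 pos [0.1589 0.6559 0.2451] t 0.4 F [ 0.1  0.5 -1.1]
```

```bash
python3 -m jog '[[0,-20,-17,0,0,0,0],[0,-55,-48,0,0,0,0],[0,-92,-80,0,0,0,0],[0,-129,-113,0,0,0,0],[0,-166,-145,0,0,0,0],[0,-203,-177,0,0,0,0],[0,-240,-210,0,0,0,0],[0,-277,-242,0,0,0,0],[0,-314,-274,0,0,0,0],[0,-351,-307,0,0,0,0],[0,-388,-339,0,0,0,0],[0,-420,-367,0,0,0,0]]' 30 && python3 -m jog '[[0,0,0,0,0,0,0],[0,0,0,0,0,0,0]]' && python3 -c "
from h import *
go(.4815,.201,.0625)"
```

```text
time: 1.6
eef_pos: [0.4818, 0.1983, 0.2458]
tcp_rot: [0.119, 0.993, 0.0, 0.001]
contact_force: [-0.3, 0.8, 0.9]
opening: 1.001
finger_force: 0.0
time: 1.8
eef_pos: [0.481, 0.1997, 0.2453]
tcp_rot: [0.12, 0.993, 0.0, -0.0]
contact_force: [0.4, 0.1, -0.4]
opening: 1.001
finger_force: 0.0
shift mm [ -0.3   1.3 182.8] tool y deg 76.24 pos [0.481  0.1997 0.2453] t 1.8 F [ 0.4  0.1 -0.4]
```

```bash
python3 -m jog '[[0,0,1,20,0,0,0],[0,0,1,45,0,0,0],[0,0,1,70,0,0,0],[0,0,1,95,0,0,0],[0,0,1,115,0,0,0],[0,0,1,132,0,0,0],[0,0,1,147,0,0,0],[0,0,1,160,0,0,0],[0,0,1,170,0,0,0],[0,0,1,178,0,0,0],[0,0,1,182,0,0,0],[0,0,1,183,0,0,0]]' && python3 -m jog '[[1,0,0,0,0,0,0],[1,0,0,0,0,0,0],[1,0,0,0,0,0,0],[1,0,0,0,0,0,0],[1,0,0,0,0,0,0],[1,0,0,0,0,0,0],[1,0,0,0,0,0,0],[1,0,0,0,0,0,0],[1,0,0,0,0,0,0],[1,0,0,0,0,0,0]]' 30
```

```text
time: 3.0
eef_pos: [0.4809, 0.2013, 0.0621]
tcp_rot: [0.119, 0.993, -0.0, -0.0]
contact_force: [-0.6, -0.8, -0.4]
opening: 1.001
finger_force: 0.0
time: 4.0
eef_pos: [0.4816, 0.2015, 0.0631]
tcp_rot: [0.119, 0.993, 0.0, 0.001]
contact_force: [1.3, -0.5, 5.9]
opening: 0.485
finger_force: 31.0
```

```bash
python3 -m jog '[[1,0,0,-5,0,0,0],[1,0,0,-15,0,0,0],[1,0,0,-32,0,0,0],[1,0,0,-52,0,0,0],[1,0,0,-72,0,0,0],[1,0,0,-92,0,0,0],[1,0,0,-112,0,0,0],[1,0,0,-130,0,0,0],[1,0,0,-142,0,0,0],[1,0,0,-148,0,0,0],[1,0,0,-150,0,0,0],[1,0,0,-150,0,0,0]]' && python3 - <<'E'
from h import *
for n in('top','side'):
    c=cam(n);I=c['image'];p=get_state()['eef_pos'];u,v=map(int,proj(c,p-[0,0,.02]))
    cv2.imwrite(f'pics/l_{n}.png',cv2.resize(I[max(v-50,0):v+50,max(u-50,0):u+50],(400,400),interpolation=2))
a=cv2.imread('pics/l_top.png');b=cv2.imread('pics/l_side.png');cv2.imwrite('pics/lift.png',np.hstack([a,b]))
go(.4907,-.2572,.213)
E
```

```text
time: 5.2
eef_pos: [0.4806, 0.2013, 0.2117]
tcp_rot: [0.119, 0.993, -0.0, -0.001]
contact_force: [0.1, -0.0, -1.7]
opening: 0.48
finger_force: 30.6
shift mm [-118.1 -443.1   -1.7] tool y deg 76.37 pos [0.4803 0.2012 0.2112] t 5.3 F [-0.1 -0.7 -1.4]
```

View pics/lift.png

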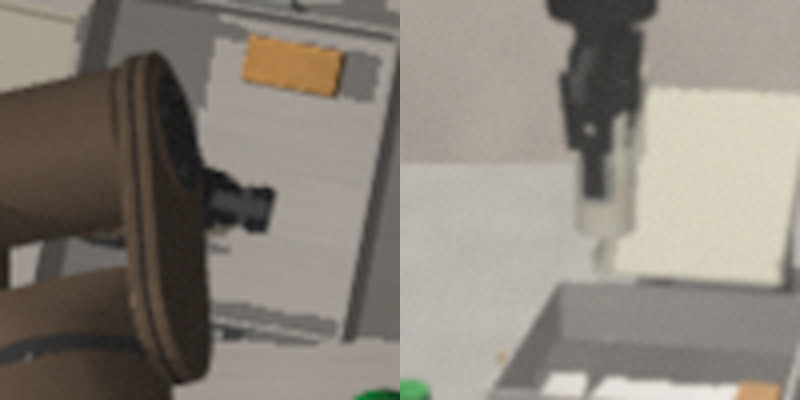

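The bottle is gripped upright and lifted clear of the bin; it hangs below the fingertips at about (605,220) in the side crop, and the carton at (295,67) in the top crop is undisturbed. Now over to the seat.

```bash
python3 -m jog '[[1,-3,-12,0,0,0,0],[1,-10,-37,0,0,0,0],[1,-20,-75,0,0,0,0],[1,-31,-116,0,0,0,0],[1,-42,-159,0,0,0,0],[1,-53,-203,0,0,0,0],[1,-65,-247,0,0,0,0],[1,-77,-291,0,0,0,0],[1,-88,-335,0,0,0,0],[1,-98,-374,0,0,0,0],[1,-107,-405,0,0,0,0],[1,-113,-428,0,0,0,0]]' && python3 -m jog '[[1,-2,-8,0,0,0,0],[1,-4,-13,0,0,0,0],[1,-4,-15,0,0,0,0],[1,-4,-15,0,0,0,0],[1,-4,-15,0,0,0,0]]' && python3 -c "
from h import *
for n in('top','side'):
    c=cam(n);I=c['image'];u,v=map(int,proj(c,[.49,-.257,.1]))
    cv2.imwrite(f'pics/s_{n}.png',cv2.resize(I[v-60:v+60,u-60:u+60],(400,400),interpolation=2))
cv2.imwrite('pics/seat.png',np.hstack([cv2.imread('pics/s_top.png'),cv2.imread('pics/s_side.png')]))
go(.4892,-.2573,.080)"
```

```text
time: 6.5
eef_pos: [0.4889, -0.244, 0.2117]
tcp_rot: [0.12, 0.993, -0.0, -0.0]
contact_force: [0.3, -0.4, -1.8]
opening: 0.481
finger_force: 30.7
time: 7.0
eef_pos: [0.4903, -0.2557, 0.2123]
tcp_rot: [0.118, 0.993, 0.0, -0.0]
contact_force: [0.2, 0.0, -0.7]
opening: 0.481
finger_force: 30.8
shift mm [  0.8  -1.7 132.4] tool y deg 76.45 pos [ 0.4904 -0.2559  0.2124] t 7.1 F [ 0.8 -0.6 -0.8]
```

View pics/seat.png

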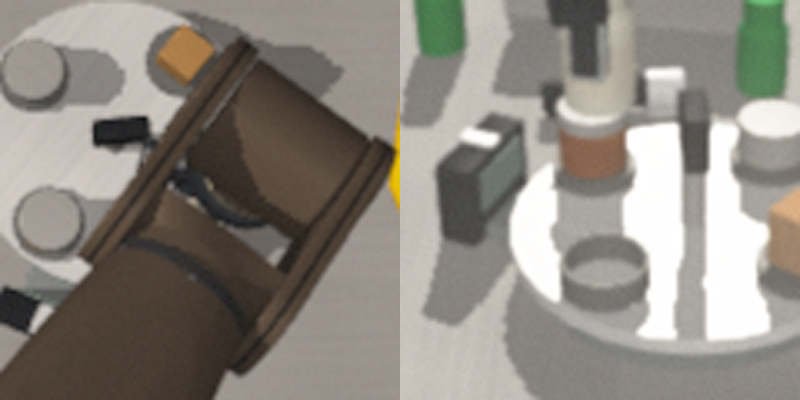

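In the side crop the bottle hangs upright at about (598,85) over the ring at (604,268). I'll compare its lateral offset numerically.

```bash
python3 - <<'E'
from h import *
c=cam('side');I=c['image'];u0,v0=map(int,proj(c,[.49,-.257,.1]));p=get_state()['eef_pos'];print(p)
for vv in (80,90,100):
    v=v0-60+int(vv/3.333);r=I[v,u0-20:u0+20].astype(int);print(v,u0-20,r[:,2].tolist())
print('pred bottle axis',proj(c,p-[0,0,.03]),proj(c,p-[0,0,.015]),'1mm x ->',proj(c,p+[.001,0,-.03])[0]-proj(c,p-[0,0,.03])[0])
print('ring pred',proj(c,[.4902,-.2573,.06]),proj(c,[.4902,-.2573,.04]))
for v in (v0-60+80,v0-60+76): print(v,I[v,u0-25:u0+25,2].tolist())
E
```

```text
[ 0.49042059 -0.2560082   0.21241936]
207 282 [133, 127, 125, 119, 116, 109, 111, 107, 123, 150, 167, 172, 170, 169, 166, 167, 165, 162, 157, 161, 165, 177, 185, 187, 185, 180, 176, 172, 170, 161, 138, 103, 91, 119, 171, 206, 210, 209, 208, 208]
210 282 [130, 122, 102, 78, 71, 74, 70, 72, 91, 134, 164, 178, 185, 185, 190, 191, 195, 192, 189, 192, 193, 193, 191, 190, 186, 180, 179, 175, 168, 160, 131, 99, 79, 106, 159, 197, 204, 200, 201, 203]
213 282 [192, 188, 155, 97, 74, 76, 103, 174, 216, 208, 182, 176, 178, 186, 189, 191, 192, 193, 189, 192, 194, 194, 190, 187, 186, 184, 180, 173, 170, 150, 121, 88, 81, 98, 147, 180, 185, 184, 182, 186]
pred bottle axis (np.float64(301.23321869646514), np.float64(208.16248852142533)) (np.float64(301.04106936455486), np.float64(201.38038315533234)) 1mm x -> 0.5203335541174283
ring pred (np.float64(302.6044847358636), np.float64(259.6534280650374)) (np.float64(302.8368283673787), np.float64(267.3348497662705))
263 [189, 234, 253, 254, 254, 254, 254, 254, 254, 254, 254, 253, 230, 172, 154, 131, 123, 141, 151, 161, 167, 169, 170, 169, 171, 169, 165, 169, 169, 169, 166, 168, 168, 168, 162, 152, 140, 146, 156, 183, 248, 255, 255, 255, 255, 255, 255, 254, 227, 181]
259 [252, 254, 254, 253, 254, 254, 254, 254, 254, 254, 255, 255, 240, 191, 154, 118, 110, 113, 114, 115, 115, 117, 118, 120, 122, 121, 121, 124, 122, 123, 124, 121, 117, 120, 121, 117, 116, 123, 158, 219, 252, 255, 255, 254, 254, 255, 255, 255, 255, 246]
```

```bash
python3 -m jog '[[1,0,-1.5,10,0,0,0],[1,0,-1.5,25,0,0,0],[1,0,-1.5,45,0,0,0],[1,0,-1.5,65,0,0,0],[1,0,-1.5,80,0,0,0],[1,0,-1.5,90,0,0,0],[1,0,-1.5,97,0,0,0],[1,0,-1.5,103,0,0,0],[1,0,-1.5,108,0,0,0],[1,0,-1.5,108,0,0,0]]' && python3 -c "
from h import *
go(.4900,-.2573,.080)"
```

```text
time: 8.15
eef_pos: [0.4898, -0.2581, 0.104]
tcp_rot: [0.119, 0.993, 0.0, -0.0]
contact_force: [-0.3, 0.1, 0.0]
opening: 0.476
finger_force: 30.8
shift mm [ 0.   0.8 24. ] tool y deg 76.38 pos [ 0.4898 -0.2581  0.104 ] t 8.15 F [-0.3  0.1  0. ]
```

```bash
python3 -m jog '[[1,0,0.5,4,0,0,0],[1,0,0.5,8,0,0,0],[1,0,0.5,12,0,0,0],[1,0,0.5,16,0,0,0],[1,0,0.5,19,0,0,0],[1,0,0.5,21,0,0,0],[1,0,0.5,22,0,0,0],[1,0,0.5,23,0,0,0],[1,0,0.5,23,0,0,0]]' && python3 -c "
from h import *
c=cam('side');I=c['image'];u,v=map(int,proj(c,[.49,-.257,.08]))
cv2.imwrite('pics/s2.png',cv2.resize(I[v-50:v+50,u-60:u+60],(720,600),interpolation=2))
go(.4900,-.2573,.079)"
```

```text
time: 9.05
eef_pos: [0.4901, -0.2577, 0.0813]
tcp_rot: [0.119, 0.993, 0.0, -0.0]
contact_force: [0.3, -0.4, -0.3]
opening: 0.477
finger_force: 30.8
shift mm [0.2 0.4 2.4] tool y deg 76.38 pos [ 0.4901 -0.2577  0.0814] t 9.1 F [ 0.1  0.3 -1.8]
```

View pics/s2.png

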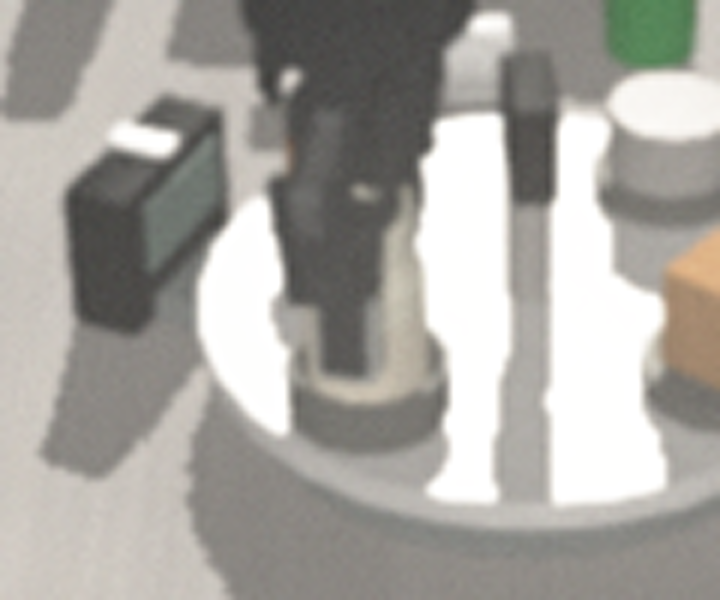

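The bottle at (370,390) sits inside the ring with no contact force yet. I'll ease it down until it touches.

```bash
python3 -m jog '[[1,0,0.3,0.5,0,0,0],[1,0,0.3,1,0,0,0],[1,0,0.3,1.5,0,0,0],[1,0,0.3,1.5,0,0,0]]' && python3 -m jog '[[1,0,0,0.5,0,0,0],[1,0,0,1,0,0,0],[1,0,0,1,0,0,0]]'
```

```text
time: 9.5
eef_pos: [0.4902, -0.2575, 0.0801]
tcp_rot: [0.119, 0.993, -0.0, 0.0]
contact_force: [-0.3, 0.2, 0.3]
opening: 0.481
finger_force: 30.8
time: 9.8
eef_pos: [0.4909, -0.258, 0.08]
tcp_rot: [0.119, 0.993, -0.001, 0.001]
contact_force: [-0.3, 0.5, 4.6]
opening: 0.481
finger_force: 31.3
```

Contact at 4.6 N. Release and rise.

```bash
python3 -m jog '[[0.4,0,0,0,0,0,0],[0.3,0,0,0,0,0,0],[0.1,0,0,0,0,0,0],[0.1,0,0,0,0,0,0],[0.1,0,0,0,0,0,0],[0.1,0,0,-3,0,0,0],[0.1,0,0,-10,0,0,0],[0.1,0,0,-25,0,0,0],[0.1,0,0,-50,0,0,0],[0.1,0,0,-80,0,0,0],[0.1,0,0,-105,0,0,0],[0.1,0,0,-120,0,0,0]]' && python3 -c "
from h import *
c=cam('side');I=c['image'];u,v=map(int,proj(c,[.49,-.257,.08]))
cv2.imwrite('pics/s3.png',cv2.resize(I[v-50:v+50,u-60:u+60],(720,600),interpolation=2))
go(.5464,-.1905,.2)"
```

```text
time: 11.0
eef_pos: [0.4912, -0.2582, 0.203]
tcp_rot: [0.119, 0.993, -0.001, 0.002]
contact_force: [0.2, 0.2, -0.4]
opening: 0.901
finger_force: 0.0
shift mm [-36.8  79.2   4.8] tool y deg 76.38 pos [ 0.492  -0.2588  0.2048] t 11.05 F [ 0.9 -0.2  0.8]
```

View pics/s3.png

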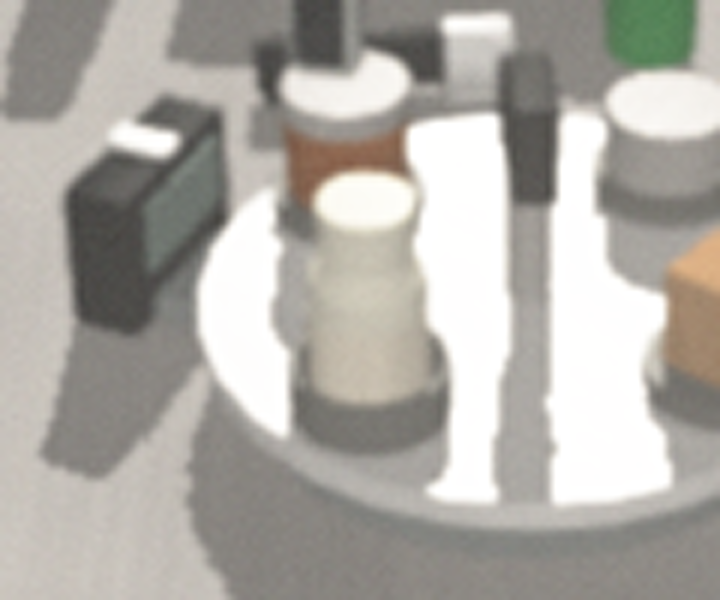

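The bottle at (365,290) stands upright in the ring, released. Next, over the handle, turning the tool about 1.25 rad; I'll also check the bar's direction in the first picture.

```bash
python3 -m jog '[[0.1,-2,4,0,0,0,0.06],[0.1,-6,12,0,0,0,0.18],[0.1,-10,22,0,0,0,0.32],[0.1,-15,32,0,0,0,0.46],[0.1,-19,41,0,0,0,0.6],[0.1,-23,50,0,0,0,0.74],[0.1,-27,58,0,0,0,0.88],[0.1,-31,66,0,0,0,1.02],[0.1,-34,73,0,0,0,1.14],[0.1,-36,77,0,0,0,1.22],[0.1,-37,79,0,0,0,1.25],[0.1,-37,79,0,0,0,1.25]]' && python3 - <<'E'
from h import *
c=cam('top');I=cv2.imread('pics/top0.png');v=cv2.cvtColor(I,cv2.COLOR_BGR2HSV)[...,2]
m=np.zeros_like(v);m[190:215,330:366]=(v[190:215,330:366]<60);ys,xs=np.nonzero(m)
P=np.array([onplane(c,x,y,.13)[:2] for x,y in zip(xs,ys)]);w,V=np.linalg.eigh(np.cov(P.T))
print('bar dir',np.degrees(np.arctan2(V[1,1],V[0,1])),P.mean(0),np.sqrt(12*w))
go(.5464,-.1902,.106)
E
```

```text
time: 12.25
eef_pos: [0.5444, -0.1889, 0.1981]
tcp_rot: [0.677, 0.736, -0.0, -0.001]
contact_force: [-0.5, -0.0, -0.1]
opening: 0.904
finger_force: 0.0
bar dir 95.6368624601496 [ 0.5452586  -0.19010725] [0.01972472 0.04131466]
shift mm [-1.4  2.  92.2] tool y deg 4.81 pos [ 0.5444 -0.1891  0.1982] t 12.3 F [ 0.1 -0.3  0.4]
```

```bash
python3 -m jog '[[0.1,-1.4,2,8,0,0,0],[0.1,-1.4,2,22,0,0,0],[0.1,-1.4,2,38,0,0,0],[0.1,-1.4,2,54,0,0,0],[0.1,-1.4,2,68,0,0,0],[0.1,-1.4,2,79,0,0,0],[0.1,-1.4,2,86,0,0,0],[0.1,-1.4,2,90,0,0,0],[0.1,-1.4,2,92,0,0,0],[0.1,-1.4,2,92,0,0,0]]' && python3 -m jog '[[0.3,0,0,0,0,0,0],[0.5,0,0,0,0,0,0],[0.6,0,0,0,0,0,0],[0.66,0,0,0,0,0,0],[0.72,0,0,0,0,0,0],[0.76,0,0,0,0,0,0],[0.8,0,0,0,0,0,0],[0.9,0,0,0,0,0,0],[1,0,0,0,0,0,0],[1,0,0,0,0,0,0],[1,0,0,0,0,0,0],[1,0,0,0,0,0,0]]' 30
```

```text
time: 13.3
eef_pos: [0.547, -0.1907, 0.1071]
tcp_rot: [0.677, 0.736, 0.0, 0.0]
contact_force: [-0.9, -0.1, 0.6]
opening: 0.903
finger_force: 0.0
time: 14.5
eef_pos: [0.5469, -0.1906, 0.1069]
tcp_rot: [0.677, 0.736, 0.0, 0.0]
contact_force: [0.3, 0.4, 0.4]
opening: 0.209
finger_force: 29.2
```

Handle gripped at 17.8 mm. Turn it, gently, by 0.45 rad first.

```bash
python3 -m jog '[[1,0,0,0,0,0,0.01],[1,0,0,0,0,0,0.03],[1,0,0,0,0,0,0.06],[1,0,0,0,0,0,0.1],[1,0,0,0,0,0,0.14],[1,0,0,0,0,0,0.18],[1,0,0,0,0,0,0.22],[1,0,0,0,0,0,0.26],[1,0,0,0,0,0,0.3],[1,0,0,0,0,0,0.34],[1,0,0,0,0,0,0.38],[1,0,0,0,0,0,0.42]]' 40 && python3 -c "
from h import *
go(.5469,-.1906,.107);print(get_state()['wrist_torque'])"
```

```text
time: 15.7
eef_pos: [0.5472, -0.1906, 0.107]
tcp_rot: [0.816, 0.578, 0.0, 0.0]
contact_force: [0.8, -0.2, 0.1]
opening: 0.203
finger_force: 39.4
shift mm [-0.1 -0.2 -0. ] tool y deg -19.44 pos [ 0.5472 -0.1906  0.107 ] t 15.7 F [ 0.8 -0.2  0.1]
[ 0.10401387 -0.1427706   0.04573819]
```

```bash
python3 -m jog '[[1,0,0,0,0,0,0.04],[1,0,0,0,0,0,0.08],[1,0,0,0,0,0,0.12],[1,0,0,0,0,0,0.16],[1,0,0,0,0,0,0.2],[1,0,0,0,0,0,0.24],[1,0,0,0,0,0,0.28],[1,0,0,0,0,0,0.32],[1,0,0,0,0,0,0.36],[1,0,0,0,0,0,0.4],[1,0,0,0,0,0,0.44],[1,0,0,0,0,0,0.48]]' && python3 -m jog '[[1,0,0,0,0,0,0.04],[1,0,0,0,0,0,0.08],[1,0,0,0,0,0,0.12],[1,0,0,0,0,0,0.16],[1,0,0,0,0,0,0.2],[1,0,0,0,0,0,0.235],[1,0,0,0,0,0,0.265],[1,0,0,0,0,0,0.29],[1,0,0,0,0,0,0.31],[1,0,0,0,0,0,0.325],[1,0,0,0,0,0,0.33],[1,0,0,0,0,0,0.33]]' && python3 - <<'E'
from h import *
go(.5469,-.1906,.107)
for n,z in(('top',(290,150)),('side',(240,150))):
    c=cam(n);I=c['image'];cv2.imwrite(f'pics/f_{n}.png',I)
a,b=cv2.imread('pics/f_top.png')[165:275,295:395],cv2.imread('pics/f_side.png')[165:275,225:325]
cv2.imwrite('pics/f.png',np.hstack([cv2.resize(a,(400,440),interpolation=2),cv2.resize(b,(400,440),interpolation=2)]))
E
```

```text
time: 16.9
eef_pos: [0.5475, -0.1908, 0.107]
tcp_rot: [0.93, 0.367, 0.001, 0.001]
contact_force: [2.3, -0.3, -0.2]
opening: 0.206
finger_force: 39.2
time: 18.1
eef_pos: [0.5476, -0.191, 0.107]
tcp_rot: [0.978, 0.21, 0.001, 0.001]
contact_force: [5.4, -1.8, -1.6]
opening: 0.206
finger_force: 39.1
shift mm [-0.5 -0.6 -0. ] tool y deg -65.78 pos [ 0.5476 -0.191   0.107 ] t 18.1 F [ 5.4 -1.8 -1.6]
```

View pics/f.png

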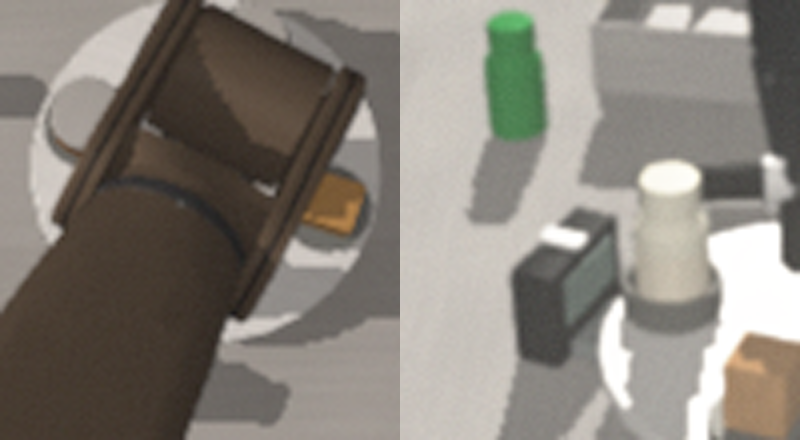

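Side crop: the bottle at (670,235) is upright in its ring, near the front of the reading head (marker at (563,237)). I'll measure the remaining angle.

```bash
python3 - <<'E'
from h import *
s=cam('side');t=cam('top');J=cv2.imread('pics/f_side.png');T=cv2.imread('pics/f_top.png');T0=cv2.imread('pics/top0.png')
A=np.array([.5468,-.1907,0])
ang=lambda p:np.degrees(np.arctan2(*(p-A)[1::-1]))
# marker bar (white) on head, both views
def blob(I,x0,x1,y0,y1,f):
    m=np.zeros(I.shape[:2],np.uint8);m[y0:y1,x0:x1]=f(I[y0:y1,x0:x1].astype(int))
    k,l,st,ce=cv2.connectedComponentsWithStats(m);i=1+st[1:,4].argmax();return ce[i],st[i],l==i
cs,_,ms=blob(J,255,278,218,232,lambda r:r.min(2)>150)
ct,_,mt=blob(T0,317,331,253,268,lambda r:r.min(2)>130)
print('marker',cs,ct);ps,pt=onplane(s,*cs,.066),onplane(t,*ct,.066)
print(ps,ang(ps),pt,ang(pt),two(t,ct,s,cs))
ys,xs=np.nonzero(mt);P=np.array([onplane(t,x,y,.066)[:2] for x,y in zip(xs,ys)]);w,V=np.linalg.eigh(np.cov(P.T));print('marker long axis',np.degrees(np.arctan2(V[1,1],V[0,1])),w)
# head dark body in top view, long axis
c,st,mh=blob(T0,305,345,248,272,lambda r:(r.max(2)<45))
m=np.zeros(T0.shape[:2],np.uint8);m[248:272,305:345]=(T0[248:272,305:345].max(2)<50);m|=mt.astype(np.uint8)
ys,xs=np.nonzero(m);P=np.array([onplane(t,x,y,.062)[:2] for x,y in zip(xs,ys)]);w,V=np.linalg.eigh(np.cov(P.T));print('head',P.mean(0),ang(np.r_[P.mean(0),0]),'long',np.degrees(np.arctan2(V[1,1],V[0,1])),np.sqrt(12*w))
# predicted seat position for present and target angles, side view
for a in(159.4,158,157,156,155):
    q=A+[.088*np.cos(np.radians(a)),.088*np.sin(np.radians(a)),.06];q2=q+[0,0,-.02];print(a,np.round(proj(s,q),1),np.round(proj(s,q2),1))
for v in(242,244,246): print(v,J[v,275:312,2].tolist())
E
```

```text
marker [261.54330709 222.58267717] [324.14285714 259.54761905]
[ 0.3923915  -0.12247315  0.066     ] 156.16130898837076 [ 0.40225529 -0.12678747  0.066     ] 156.1466914381124 (array([ 0.39771065, -0.12741285,  0.06960379]), np.float64(0.009101166830804338))
marker long axis 154.870858786012 [1.13291727e-05 5.49393106e-05]
head [ 0.40189295 -0.12710007] 156.30325528692762 long 66.23536761190663 [0.02613674 0.07939696]
159.4 [292.1 233.4] [292.4 240.7]
158 [292.4 232.9] [292.7 240.2]
157 [292.7 232.6] [293.  239.9]
156 [293.  232.2] [293.3 239.5]
155 [293.3 231.9] [293.6 239.2]
242 [107, 133, 196, 249, 255, 246, 157, 105, 107, 109, 111, 111, 112, 116, 114, 117, 117, 116, 116, 118, 115, 114, 116, 112, 113, 112, 112, 109, 108, 146, 238, 255, 255, 255, 255, 255, 255]
244 [146, 216, 253, 255, 252, 225, 152, 119, 115, 111, 114, 115, 116, 116, 118, 113, 115, 113, 113, 118, 116, 118, 115, 114, 113, 113, 107, 112, 121, 170, 245, 255, 255, 255, 255, 254, 255]
246 [188, 247, 255, 255, 247, 193, 168, 159, 149, 127, 121, 119, 117, 114, 113, 116, 118, 112, 112, 117, 116, 115, 118, 114, 120, 125, 142, 151, 163, 199, 244, 255, 255, 255, 255, 255, 255]
```

Three head estimates agree on a facing direction of about 156.2°. The seat is at about 159.2° now, so 0.052 rad remains; then I'll check against the box sample.

```bash
python3 -m jog '[[1,0.2,0.2,0,0,0,0.005],[1,0.4,0.4,0,0,0,0.018],[1,0.5,0.5,0,0,0,0.033],[1,0.5,0.5,0,0,0,0.045],[1,0.5,0.5,0,0,0,0.052],[1,0.5,0.5,0,0,0,0.052],[1,0.5,0.5,0,0,0,0.052],[1,0.5,0.5,0,0,0,0.052]]' && python3 - <<'E'
from h import *
go(.5469,-.1906,.107)
s=cam('side');t=cam('top');J=s['image'];T=t['image'];cv2.imwrite('pics/g_side.png',J);cv2.imwrite('pics/g_top.png',T)
A=np.array([.5468,-.1907,0]);ang=lambda p:np.degrees(np.arctan2(*(p-A)[1::-1]))
def big(m,ci):
    k,l,st,ce=cv2.connectedComponentsWithStats(m.astype(np.uint8));d=[np.hypot(*(ce[i]-ci)) if st[i,4]>40 else 999 for i in range(1,k)];i=1+int(np.argmin(d));return ce[i],st[i],l==i
def orange(I): 
    h=cv2.cvtColor(I,cv2.COLOR_BGR2HSV);return (h[...,0]>5)&(h[...,0]<22)&(h[...,1]>90)&(h[...,2]>60)
def bright(I,th):
    return orange(I)&(I[...,2]>th)
S0=cv2.imread('pics/side0.png');T0=cv2.imread('pics/top0.png')
for n,I,c,ci in(('top0',T0,t,(367,181)),('side0',S0,s,(362,254)),('top',T,t,(379,215)),('side',J,s,(320,260))):
    ce,st,m=big(orange(I),ci);p=onplane(c,*ce,.09 if n[0]=='t' else .075);print(n,ce.round(1),st,p.round(4),ang(p).round(2),np.hypot(*(p-A)[:2]).round(4))
cv2.imwrite('pics/g.png',np.hstack([cv2.resize(T[165:255,295:395],(400,360),interpolation=2),cv2.resize(J[200:290,245:345],(400,360),interpolation=2)]))
print(get_state()['contact_force'],get_state()['wrist_torque'])
E
```

```text
time: 19.1
eef_pos: [0.5476, -0.191, 0.107]
tcp_rot: [0.983, 0.185, 0.0, 0.0]
contact_force: [3.3, -2.7, -0.9]
opening: 0.203
finger_force: 39.3
shift mm [-0.5 -0.6 -0. ] tool y deg -68.7 pos [ 0.5476 -0.191   0.107 ] t 19.1 F [ 3.3 -2.7 -0.9]
top0 [367. 180.] [359 172  17  18 187] [ 0.6121 -0.2467  0.09  ] -40.65 0.086
side0 [363.  245.8] [354 240  19  12 131] [ 0.6168 -0.2319  0.075 ] -30.47 0.0812
top [377.3 217.2] [369 209  17  17 183] [ 0.5111 -0.2705  0.09  ] -114.12 0.0875
side [310.7 259.7] [305 248  14  24 183] [ 0.5072 -0.2776  0.075 ] -114.51 0.0955
[ 3.55948295 -3.07230685 -0.56279897] [-0.34192994 -0.49435667  0.05423931]
```

View pics/g.png

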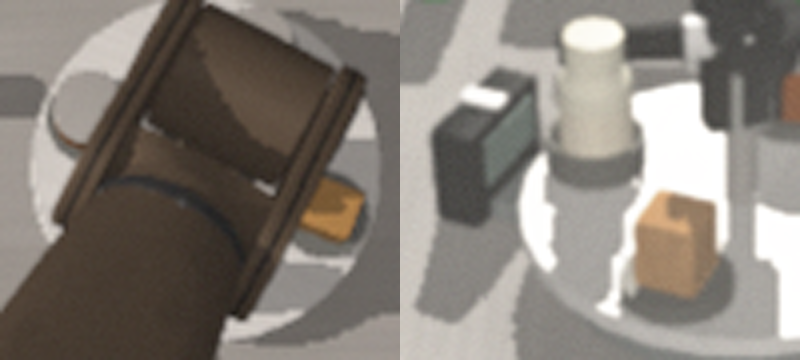

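Top crop: the box is at (333,208), which puts the seat at 155.9 to 156.3° against the head's 156.2°. Side crop: the bottle at (595,95) is upright before the head. I'll settle briefly, check and hand in.

```bash
python3 -m jog '[[1,0,0,0,0,0,0],[1,0,0,0,0,0,0],[1,0,0,0,0,0,0],[1,0,0,0,0,0,0],[1,0,0,0,0,0,0]]' && python3 -c "
from h import *
go(.5469,-.1906,.107);print(abs(get_state()['dq']).max());print(workorder.sign_off())"
```

```text
time: 19.7
eef_pos: [0.5476, -0.191, 0.1069]
tcp_rot: [0.983, 0.185, 0.0, 0.0]
contact_force: [3.2, -3.0, -0.1]
opening: 0.208
finger_force: 39.3
shift mm [-0.5 -0.6 -0.1] tool y deg -68.7 pos [ 0.5476 -0.191   0.1069] t 19.7 F [ 3.2 -3.  -0.1]
0.0007955176357364717
the job is handed in; nothing more can be done
None
```

The job is handed in at 19.7 s: the bottle stands upright in the ring seat, turned to within about 0.5° of facing the reading head by my measurement, with the gripper holding the handle still; the sign-off returned no verdict.

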